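Clear the board off the bread bin and hold its lid open

TASK

The bread board leans across the front of the bread bin, in the way of its lid. Take it away and lean it against the basket of bowls beside the bin instead, standing on the worktop on its straight foot edge with the neck up, its flat face sloping back onto the middle of the long basket side that faces you. Then raise the lid of the bread bin to 60 degrees and hold it there with the gripper so that I can slip a loaf in; the lid falls shut if let go, so finish while still holding it, and leave the basket and everything else standing where it is.

Things in the scene. Friction and masses are not known exactly. Their poses are not given: they have to be found in the camera images.
- board: Pale beech bread board, 14 mm thick, 0.38 kg: blade 160 wide, 193 high, straight foot edge, then a neck 44 wide with a hole; 262 mm high in all. Origin: middle of the foot edge, mid-thickness; z up the board (hole centre at 240 mm), y across, x through it, away from the robot. It starts leaning back about 13 degrees on the front edge of the bin's lid, hiding the lid's handle.
- basket: Oval rope basket, 147 x 262 mm, 132 high, with two stacks of bowls inside below the rim; 1.7 kg, loose: a hard push shifts it. Left or right of the bin. Origin: centre of the underside; x is its short axis, pointing away from the robot (give or take its yaw), y the long one. The near long side is at x = -70 mm, upright, flat over the middle 80 mm, then rounding off.
- bread_bin: Grey steel bread bin, 180 mm deep (x), 240 mm wide (y), rim 130 mm high, fixed to the worktop. Origin: centre of the underside; x points away from the robot (give or take its yaw), z up. Its wooden lid, 16 mm thick (closed top at 146 mm), stands 8 mm proud of the front and is hinged along the far rim.
- lid (a joint): Angle of the bin's lid: 0 closed, growing as its front edge rises and swings away from the robot, 1.047 rad = 60 degrees, stop at 1.75. The lid weighs 0.45 kg, turns freely and falls shut below about 80 degrees.
- lid_hinge (a point): Middle of the hinge axis, at x = 90, y = 0, z = 130 mm in the bin's frame; the axis runs along the bin's y.
- lid_bar (a point): Middle of the lid's handle, a round steel bar of 10 mm diameter along the bin's y, 100 mm between its posts, on top of the lid: centre 32 mm above the lid's top, 34 mm behind its front edge; with the lid closed 154 mm in front of the hinge axis (towards the robot) and 48 mm above it. It goes round with the lid.
- pasta_jar: Bystander: glass jar of pasta with a green lid, 89 mm across, 137 mm high, at the back between bin and basket; origin at the centre of its underside.
- lemon: Bystander: lemon, about 71 x 53 x 51 mm, lying in front of the hob; origin at the underside.
- garlic: Bystander: garlic bulb, 60 mm across and 59 mm high, in front of the hob; origin at the underside.
- glass: Bystander: drinking glass, 80 mm across, 91 mm high, near the front edge to the right; origin at the centre of its underside.

How it is judged:
By the outcome, as a careful person would: the job done as asked, in the order asked, and still so for the second after the job is handed in, while the arm keeps its last pose, push and grip.
It also fails if it takes over 53 s, if anything falls off the work surface, if the arm or the gripper's body presses on something with over 40 N, if the wrist force passes 120 N, or if a joint passes its speed limit or range.

ROBOT

A 7-joint arm with a two-finger parallel gripper is mounted at the origin on a cart in front of the work surface, level with it; the furniture and walls round the work are solid. World frame = base frame: x ahead of the robot, y to its left, z up, the work surface at z = 0. Lengths are in m, angles in rad, forces in N, time in s.
With the tool pointing down it reaches from about 0.35 to 0.9 m from the base axis. Payload 19.9 kg.
Tool frame: the origin (TCP) lies on the front face of the gripper's body, between the roots of the fingers; the fingertips stand 97 mm ahead of it and the grasp point (between the pads) lies 78 mm ahead of it (r.tips_ahead is the distance from the TCP to the fingertips, in m); z points along the fingers, y is the line along which they close (so a half turn about z gives the same grasp; the last joint's range is limited). The gripper opens to 94 mm and grips with 3 to 60 N. Pads are 16 mm wide; open, the fingers measure 119 mm over their backs; the gripper's body (75 mm by 177 mm) begins 78 mm behind the grasp point.
Start: joints at [1.292, 0.417, -0.01, 1.614, 0.005, 1.111, -0.053], TCP at [0.147, -0.607, 0.303] pointing down, gripper open.
Joint ranges: [-2.81, 2.81], [-0.39, 2.02], [-1.27, 1.25], [0.06, 2.57], [-1.19, 4.33], [0.19, 2], [-2.82, 2.82]. Speed limits (rad/s): [1.89, 1.89, 2.39, 2.39, 3.01, 3.01, 3.01].

INTERFACE

Orientations are given as a unit quaternion [x, y, z, w].
In Python, from station import r gives the robot as it stands.
- The arm moves only by the tool carry_out, never from a script. Its argument "targets" is a list of rows, each a list of 7 numbers: the shift along the world's x, y, z in units of 25 mm (1.0 is 25 mm), then the turn, a rotation vector about the world's x, y, z in units of 6 degrees (1.0 is 6 degrees), then the closure, from -1 (fully open) to 1 (shut). A call has 1 to 12 rows; each row is the pose to reach, as a shift and turn from the pose commanded when the call began; what a row does not reach only later rows make up. A row lasts 1/12 s, in which the tool goes at most 41.7 mm and 7.16 degrees, less where a joint would pass 70% of its speed; a pose out of reach is approached as far as the arm can. A call with a gripper value outside its range is refused whole. The fingers move at their own pace and stop on an object; the grip force is fixed at half the most. Time passes only in rows, so rows that repeat a pose let the fingers close. It gives the time, the measured TCP pose, the force, the opening and the grip force at its end, in the units of the state.
- r.get_state(): the state, without advancing time (a new reading comes with each control period).
- r.read_camera(name): name is "scene" or "side" or "wrist"; returns the picture (480x640x3 uint8, blue, green, red); there is no depth.
- r.camera_params(name): a dict with "fx", "fy", "cx", "cy" (pixels), "xyz" and "orientation" of the camera in the world; the wrist camera has in their place "T_tool_cam" (4x4, takes a point from camera to tool coordinates, whose origin is the TCP and whose axes are the flange's). Camera axes: x right, y down, z forward; pixel columns grow to the right and rows downward; lengths in m; the calibration is good to about 2 mm. A picture is of the moment at which its call begins: read the wrist's pose just before it. camera_params takes no time and is no camera call.
- r.finish_job(): hands the job in; it is judged then, once.
Trained networks look in the newest picture that a camera, given by its name, has taken for a name from the list of things; names that differ only in an ending like _2 or _b are one class to them, and where a whole thing is asked for, a point or a joint stands for the part that bears it (a point fixed in the world has none). Each returns a list of dicts, best first, with "confidence" (0 to 1); they miss things now and then, are a little off and sometimes report something else, mostly with a low value. They report only what shows in the picture. A call takes as long as a camera call.
- r.search_frame(camera, name): "xy" ([column, row] in pixels, amid what is visible of it).
- r.landmark_of(camera, name): "xy" ([column, row] in pixels: a listed point, or the origin of a listed thing).
The state is a dict: "time_s": time; "qpos": joint angles; "dq": joint speeds; "joint_torque": joint torques, N m; "ee_pos": TCP position; "tcp_rot": TCP orientation; "wrist_force": force on the tool from outside, world axes, zero at the start; "moment": the same for the moment, N m; "gripper_width": finger opening in m; "grasp_force": force on a finger pad.
Only numpy, scipy, OpenCV 4.12 (cv2) and the standard library are available. Lean on these libraries where they do the work, as an engineer would, in place of code of your own. Each camera call takes 0.05 s, during which the arm holds its last target. There are 200 camera calls.

## Working session

There is one attempt and no reset: what is moved stays moved. The work goes in short steps, Python scripts to look and compute and a tool call to move; the robot and the scene stay as the last step left them, time stands still between calls to the robot, and variables do not carry over. Pictures are saved under pics/ and viewed, at most 10 in all, crops included, and the job is handed in when it is done.

Besides the shell and the picture viewer there is one more tool, called as a command line: name --pt "numbers of a row" for each row, then --argument value for the rest. carry_out: Moves the arm, as the interface text tells. Its arguments: {"type":"object","properties":{"targets":{"type":"array","items":{"type":"array","items":{"type":"number"}}}},"required":["targets"]}

```bash
ls; mkdir -p pics; cat > h.py <<'E'
import numpy as np, cv2
from scipy.spatial.transform import Rotation as R
from station import r
def cam(name):
    p=r.camera_params(name); K=np.array([[p['fx'],0,p['cx']],[0,p['fy'],p['cy']],[0,0,1.]])
    if 'T_tool_cam' in p:
        s=r.get_state(); T=np.eye(4); T[:3,:3]=R.from_quat(s['tcp_rot']).as_matrix(); T[:3,3]=s['ee_pos']; T=T@np.array(p['T_tool_cam'])
    else:
        T=np.eye(4); T[:3,:3]=R.from_quat(p['orientation']).as_matrix(); T[:3,3]=p['xyz']
    return K,T
def ray(c,xy):
    K,T=c; d=T[:3,:3]@np.linalg.solve(K,[xy[0],xy[1],1]); return T[:3,3],d/np.linalg.norm(d)
def atz(c,xy,z):
    o,d=ray(c,xy); return o+d*(z-o[2])/d[2]
def proj(c,P):
    K,T=c; q=T[:3,:3].T@(np.array(P)-T[:3,3]); q=K@q; return q[:2]/q[2]
def tri(rays):
    A=np.zeros((3,3));b=np.zeros(3)
    for o,d in rays:
        M=np.eye(3)-np.outer(d,d);A+=M;b+=M@o
    p=np.linalg.solve(A,b); return p,[np.linalg.norm((np.eye(3)-np.outer(d,d))@(p-o)) for o,d in rays]
E
python3 - <<'E'
from h import *
for c in ['scene','side','wrist']:
    im=r.read_camera(c); cv2.imwrite(f'pics/{c}0.png',im)
    C=cam(c); print(c,np.round(C[1],3).tolist(),C[0][0,0])
    for n in ['board','basket','bread_bin','lid_hinge','lid_bar','pasta_jar','lemon','garlic','glass']:
        l=r.landmark_of(c,n); print(n,[(np.round(d['xy']).tolist(),round(d['confidence'],2)) for d in l[:2]])
print(r.get_state())
E
```

```text
pics
scene [[-0.796, -0.504, 0.334, 0.185], [-0.605, 0.657, -0.45, 0.529], [0.008, -0.56, -0.828, 1.16], [0.0, 0.0, 0.0, 1.0]] 453.8141204780387
board [([331.0, 295.0], 0.73), ([350.0, 337.0], 0.58)]
basket [([382.0, 237.0], 0.72)]
bread_bin []
lid_hinge [([291.0, 264.0], 0.79), ([297.0, 223.0], 0.22)]
lid_bar [([328.0, 292.0], 0.96), ([381.0, 238.0], 0.49)]
pasta_jar [([298.0, 220.0], 0.88)]
lemon [([296.0, 396.0], 0.65)]
garlic [([279.0, 433.0], 0.84), ([455.0, 210.0], 0.19)]
glass [([452.0, 211.0], 0.97), ([293.0, 266.0], 0.5)]
side [[-0.959, -0.186, 0.214, 0.254], [-0.283, 0.635, -0.719, 1.115], [-0.003, -0.75, -0.661, 1.19], [0.0, 0.0, 0.0, 1.0]] 592.8997776536966
board [([376.0, 314.0], 0.56)]
basket [([363.0, 222.0], 0.85)]
bread_bin [([330.0, 298.0], 0.63)]
lid_hinge [([298.0, 251.0], 0.74)]
lid_bar [([353.0, 256.0], 0.82), ([301.0, 249.0], 0.36)]
pasta_jar [([278.0, 230.0], 0.93), ([354.0, 372.0], 0.45)]
lemon [([353.0, 370.0], 0.63), ([328.0, 300.0], 0.35)]
garlic [([350.0, 412.0], 0.79)]
glass [([420.0, 184.0], 0.95)]
wrist [[0.235, -0.935, -0.266, 0.225], [-0.972, -0.227,
[... 202 characters left out ...]
'qpos': array([ 1.2914782 ,  0.41738713, -0.01029179,  1.61357493,  0.00468491,
        1.11068319, -0.05296609]), 'dq': array([-0.00137232,  0.00030285, -0.00161676, -0.00049776,  0.00035791,
       -0.00031138, -0.00270259]), 'joint_torque': array([-8.15020917e-05, -8.51005840e+01,  6.37919605e-01, -4.26281047e+01,
       -4.88323707e-02,  1.36411397e-02,  4.82385963e-05]), 'ee_pos': array([ 0.14724455, -0.60740943,  0.30264371]), 'tcp_rot': array([ 9.92937298e-01,  1.18640306e-01, -1.50969214e-05, -1.19252356e-05]), 'wrist_force': array([ 0.36532015,  0.96001935, -0.5096844 ]), 'moment': array([0.02523009, 0.0037083 , 0.02259537]), 'grasp_force': 0.0, 'gripper_width': 0.09394172274126568}
```

View pics/scene0.png

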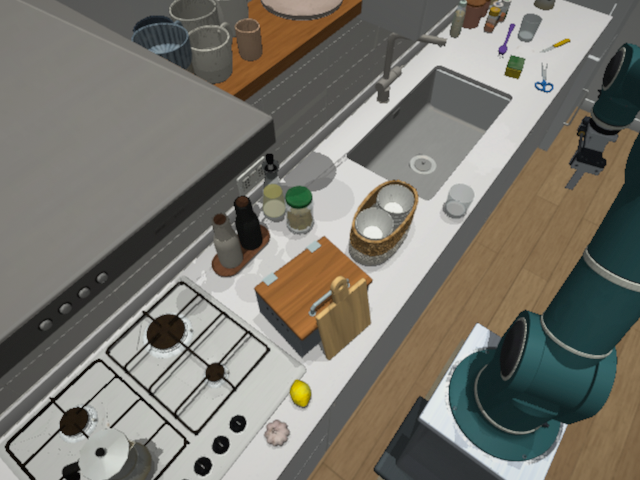

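View pics/side0.png

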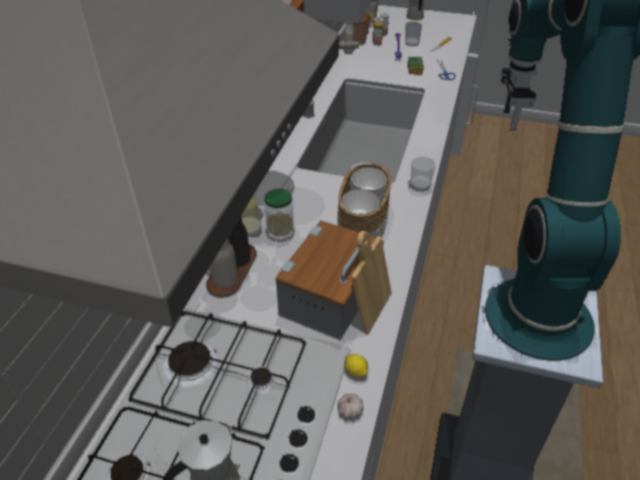

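```bash
python3 - <<'E'
from h import *
S,D=cam('scene'),cam('side')
L={'board':([331,295],[376,314]),'board2':([350,337],[376,314]),'basket':([382,237],[363,222]),'hinge':([291,264],[298,251]),'bar':([328,292],[353,256]),'jar':([298,220],[278,230]),'lemon':([296,396],[353,370]),'garlic':([279,433],[350,412]),'glass':([452,211],[420,184])}
for n,(a,b) in L.items():
    p,e=tri([ray(S,a),ray(D,b)]); print(n,np.round(p,3),np.round(e[0],4))
E
```

```text
board [ 0.465  0.043 -0.023] 0.0639
board2 [ 0.409  0.081 -0.028] 0.0004
basket [ 0.519 -0.242 -0.001] 0.0036
hinge [0.625 0.067 0.131] 0.0026
bar [0.475 0.101 0.188] 0.0014
jar [ 0.758 -0.127  0.008] 0.0015
lemon [0.416 0.308 0.025] 0.0001
garlic [ 0.4    0.395 -0.011] 0.0002
glass [ 0.382 -0.434  0.037] 0.001
```

The scene picture shows the board leaning in front of the bin (neck about 343,290; foot corners about 325,358 and 370,318), with the basket to the right of the bin at (385,220). The triangulated points have plausible heights. I'll move above the work area for a closer look.

carry_out --pt "0 0 4 0 0 0 -1" --pt "0 0 8 0 0 2 -1" --pt "3 6 9 0 0 4 -1" --pt "6 14 9 0 0 7 -1" --pt "9 21 9 0 0 10.6 -1" --pt "9 21 9 0 0 10.6 -1" --pt "9 21 9 0 0 10.6 -1" --pt "9 21 9 0 0 10.6 -1" --pt "9 21 9 0 0 10.6 -1" --pt "9 21 9 0 0 10.6 -1" --pt "9 21 9 0 0 10.6 -1" --pt "9 21 9 0 0 10.6 -1"

```text
time_s: 2.5
ee_pos: [0.3048, -0.2397, 0.4929]
tcp_rot: [0.781, 0.624, -0.0, 0.0]
wrist_force: [0.6, 0.1, -0.1]
gripper_width: 0.0943
grasp_force: 0.0
```

carry_out --pt "0 0 0 0 0 0 -1" --pt "0 0 0 0 0 0 -1" --pt "0 0 0 0 0 0 -1"

```text
time_s: 2.75
ee_pos: [0.3042, -0.2421, 0.4924]
tcp_rot: [0.781, 0.624, -0.0, 0.0]
wrist_force: [-0.4, -0.5, -0.2]
gripper_width: 0.0941
grasp_force: 0.0
```

carry_out --pt "3 7 1 0 0 0 -1" --pt "3 7 1 0 0 0 -1" --pt "3 7 1 0 0 0 -1" --pt "3 7 1 0 0 0 -1" --pt "3 7 1 0 0 0 -1" --pt "3 7 1 0 0 0 -1" --pt "3 7 1 0 0 0 -1" --pt "3 7 1 0 0 0 -1"

```text
time_s: 3.42
ee_pos: [0.3793, -0.0684, 0.517]
tcp_rot: [0.782, 0.623, -0.0, -0.001]
wrist_force: [0.3, 0.4, -0.6]
gripper_width: 0.0938
grasp_force: 0.0
```

```bash
python3 - <<'E'
from h import *
s=r.get_state(); print(s['qpos'],s['ee_pos'],s['tcp_rot'])
W=cam('wrist'); im=r.read_camera('wrist'); cv2.imwrite('pics/w1.png',im)
np.savez('w1.npz',K=W[0],T=W[1])
S,D=cam('scene'),cam('side')
for n in ['board','basket','bread_bin','lid_hinge','lid_bar','pasta_jar','glass']:
    l=r.landmark_of('wrist',n); print(n,[(np.round(d['xy']).tolist(),round(d['confidence'],2)) for d in l[:2]])
E
```

```text
[ 0.909931   -0.19103019 -0.66933051  1.78602598 -0.11883133  1.50741295
  0.03215172] [ 0.37930105 -0.06837717  0.51698368] [ 7.82027568e-01  6.23243632e-01 -6.11346015e-05 -5.03093575e-04]
board [([301.0, 73.0], 0.79)]
basket [([417.0, 264.0], 0.83)]
bread_bin [([394.0, 68.0], 0.8), ([416.0, 263.0], 0.32)]
lid_hinge [([496.0, 39.0], 0.69)]
lid_bar [([367.0, 33.0], 0.94)]
pasta_jar [([545.0, 170.0], 0.81)]
glass []
```

View pics/w1.png

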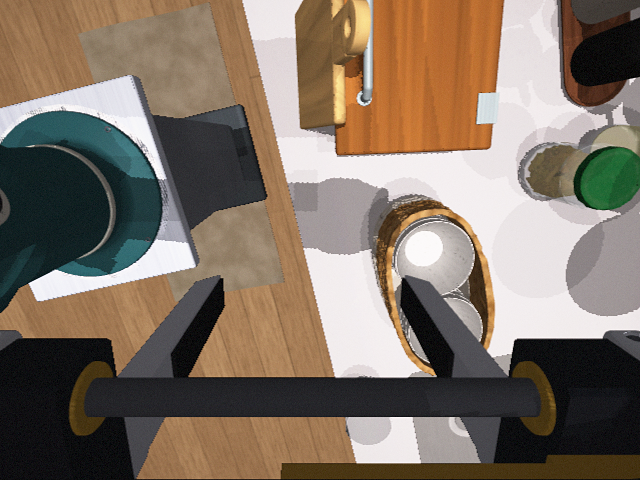

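The wrist view shows the lid's right edge from (337,155) to (491,149), the bar ending at (364,98), the board's blade at (318,80) with its neck at (350,30), and the basket rim centred near (440,290). I'll shift left to get the whole bin in view.

carry_out --pt "0 1.7 0 0 0 0 -1" --pt "0 3.4 0 0 0 0 -1" --pt "0 3.4 0 0 0 0 -1" --pt "0 3.4 0 0 0 0 -1"

```text
time_s: 4.15
ee_pos: [0.3794, 0.02, 0.5176]
tcp_rot: [0.78, 0.625, -0.0, 0.001]
wrist_force: [-0.1, -0.7, -0.5]
gripper_width: 0.0942
grasp_force: 0.0
```

```bash
python3 - <<'E'
from h import *
s=r.get_state(); print(s['time_s'],s['ee_pos'])
W=cam('wrist'); im=r.read_camera('wrist'); cv2.imwrite('pics/w2.png',im)
cv2.imwrite('pics/w2c.png',cv2.resize(im[0:450,250:600],None,fx=1.33,fy=1.33,interpolation=cv2.INTER_CUBIC))
np.savez('w2.npz',K=W[0],T=W[1])
for n in ['board','basket','bread_bin','lid_hinge','lid_bar','pasta_jar']:
    l=r.landmark_of('wrist',n); print(n,[(np.round(d['xy'],1).tolist(),round(d['confidence'],2)) for d in l[:2]])
E
```

```text
4.15 [0.37939954 0.02001887 0.51761859]
board [([310.5, 129.1], 0.81)]
basket []
bread_bin [([404.4, 127.1], 0.88)]
lid_hinge [([502.5, 120.3], 0.76)]
lid_bar [([368.9, 423.9], 0.64), ([379.7, 122.1], 0.61)]
pasta_jar [([543.2, 225.8], 0.63)]
```

View pics/w2c.png

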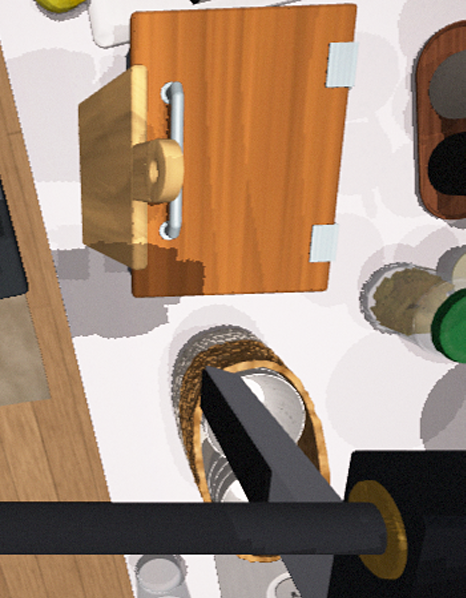

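The enlarged wrist view shows the lid corners at crop (130,14), (131,297), (329,290), (356,4). The bar posts are at (170,93) and (170,231), the board's foot corners at (80,104) and (83,245), and its shoulders at (146,66) and (146,268). I'll fit models to these points.

```bash
cat > fit.py <<'E'
from h import *
from scipy.optimize import least_squares
S,D=cam('scene'),cam('side'); w1=np.load('w1.npz'); w1=(w1['K'],w1['T']); w2=np.load('w2.npz'); w2=(w2['K'],w2['T'])
c=lambda x,y:(250+x/1.33,y/1.33)
def T(p,l,lean=0):
    return R.from_euler('zy',[p[2],lean]).apply(l)+[p[0],p[1],0]
B=[(w2,c(130,14),(-.098,.12,.146)),(w2,c(131,297),(-.098,-.12,.146)),(w2,c(170,93),(-.064,.05,.178)),(w2,c(170,231),(-.064,-.05,.178)),(w2,(502.5,120.3),(.09,0,.13)),
 (w1,(337,155),(-.098,-.12,.146)),(w2,(404.4,127.1),(0,0,0)),(S,(291,264),(.09,0,.13)),(D,(298,251),(.09,0,.13)),(S,(328,292),(-.064,0,.178)),(D,(353,256),(-.064,0,.178)),(D,(330,298),(0,0,0))]
f=lambda p:np.concatenate([proj(C,T(p,l))-u for C,u,l in B])
b=least_squares(f,[.54,.08,-.2],loss='soft_l1',f_scale=2); print('bin',b.x,np.round(b.fun.reshape(-1,2),1).tolist())
bp=b.x
O=[(w2,c(80,104),(-.007,.08,0)),(w2,c(83,245),(-.007,-.08,0)),(w2,c(146,66),(.007,.08,.193)),(w2,c(146,268),(.007,-.08,.193)),(w2,c(152,170),(-.007,0,.240)),(S,(325,358),(-.007,.08,0)),(S,(370,318),(-.007,-.08,0)),(w2,(310.5,129.1),(0,0,0)),(w1,(301,73),(0,0,0))]
g=lambda p:np.concatenate([proj(C,T(p,l,p[3]))-u for C,u,l in O])
o=least_squares(g,[.42,.09,-.2,.23],loss='soft_l1',f_scale=2); op=o.x; print('board',op,np.round(o.fun.reshape(-1,2),1).tolist())
k,e=tri([ray(S,(382,237)),ray(D,(363,222)),ray(w1,(417,264))]); print('basket',k,e)
# ellipse fit on outer rim
pts=[(w1,(493,300)),(w1,(482,245)),(w1,(462,218)),(w1,(430,374)),(w2,c(327,440)),(w2,c(315,400)),(w2,c(290,372))]
def ge(p):
    out=[]
    for C,u in pts:
        q=R.from_euler('z',-p[2]).apply(atz(C,u,.132)-[p[0],p[1],.132]); out.append((abs(q[0]/.0735)**2+abs(q[1]/.131)**2)**.5-1)
    return np.array(out+[(p[0]-k[0])*10,(p[1]-k[1])*10])
a=least_squares(ge,[k[0],k[1],-.2]); kp=a.x; print('basket fit',kp,np.round(a.fun,2))
i1=cv2.imread('pics/w1.png'); i2=cv2.imread('pics/scene0.png')
t=np.linspace(0,2*np.pi,41)
for im,C in ((i1,w1),(i2,S)):
    def pl(P,col): cv2.polylines(im,[np.int32([proj(C,q)for q in P])],True,col,1,cv2.LINE_AA)
    for z in(.132,0): pl(T(kp,[(.0735*np.cos(x),.131*np.sin(x),z)for x in t]),(255,0,0))
    pl(T(bp,[(-.098,.12,.146),(.09,.12,.146),(.09,-.12,.146),(-.098,-.12,.146)]),(0,255,0)); pl(T(bp,[(-.064,.05,.178),(-.064,-.05,.178)]),(0,255,0))
    pl(T(op,[(-.007,.08,0),(-.007,.08,.193),(-.007,.022,.193),(-.007,.022,.262),(-.007,-.022,.262),(-.007,-.022,.193),(-.007,-.08,.193),(-.007,-.08,0)],op[3]),(0,0,255))
cv2.imwrite('pics/ov.png',np.vstack([cv2.resize(i1[0:390,290:560],None,fx=1,fy=1),np.zeros((0,270,3),np.uint8)]))
A=cv2.resize(i1[0:400,280:520],None,fx=1.45,fy=1.45); Bm=cv2.resize(i2[170:370,250:430],(0,0),fx=2.4,fy=2.4)
H=600; A=cv2.copyMakeBorder(A,0,H-A.shape[0],0,0,0);Bm=cv2.copyMakeBorder(Bm,0,H-Bm.shape[0],0,0,0)
cv2.imwrite('pics/ov.png',np.hstack([A,Bm])); print(A.shape,Bm.shape)
E
python3 fit.py
```

```text
bin [ 0.53793103  0.08287366 -0.18555384] [[-0.3, 0.3], [0.4, 0.4], [4.9, 4.3], [3.2, -4.2], [-1.9, -0.1], [-1.7, -0.2], [-2.5, -1.5], [-0.9, -1.1], [0.4, 0.5], [1.9, 0.6], [0.1, 1.0], [-0.9, -0.9]]
board [ 0.40291873  0.09800422 -0.19798506  0.21049423] [[-0.1, 2.8], [0.3, 2.3], [0.8, -4.2], [0.1, -1.0], [-1.9, -4.5], [3.7, 2.0], [1.7, 3.8], [5.3, 6.3], [2.3, 3.7]]
basket [ 0.52040352 -0.237968    0.0032211 ] [np.float64(0.0064230824668327895), np.float64(0.0010912791171784012), np.float64(0.0055247252809524855)]
basket fit [ 0.52172789 -0.23884492 -0.01502908] [-0.   -0.   -0.01  0.    0.01  0.02 -0.01  0.01 -0.01]
(600, 348, 3) (600, 432, 3)
```

View pics/ov.png

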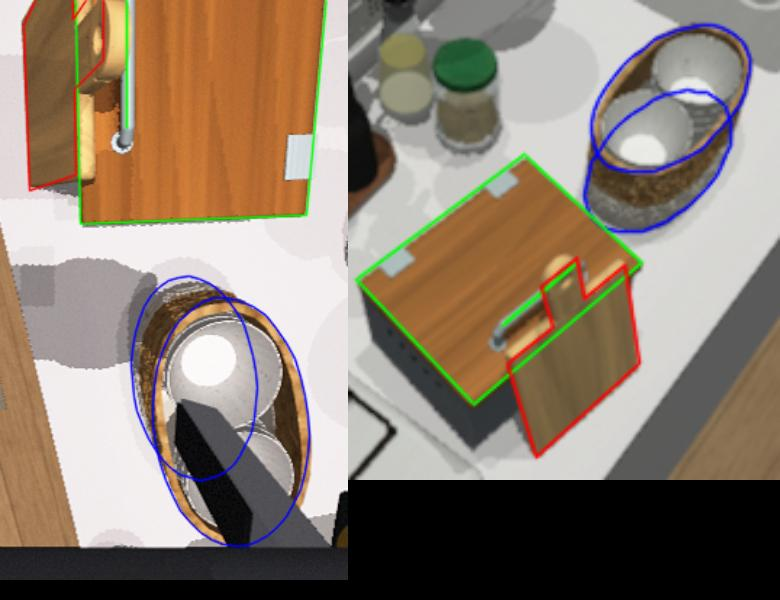

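Overlays match all edges to within a few pixels. Next I'll move to the pregrasp along the board's axis.

carry_out --pt "2 1.2 -1 0.2 1 0.2 -0.2" --pt "4.3 2.5 -3 0.4 2.1 0.3 -0.2" --pt "4.3 2.5 -5.2 0.4 2.1 0.3 -0.2" --pt "4.3 2.5 -5.2 0.4 2.1 0.3 -0.2" --pt "4.3 2.5 -5.2 0.4 2.1 0.3 -0.2" --pt "4.3 2.5 -5.2 0.4 2.1 0.3 -0.2" --pt "4.3 2.5 -5.2 0.4 2.1 0.3 -0.2"

```text
time_s: 5.08
ee_pos: [0.4877, 0.0811, 0.3831]
tcp_rot: [0.766, 0.633, -0.074, -0.088]
wrist_force: [-0.2, 0.6, 0.3]
gripper_width: 0.0565
grasp_force: 0.0
```

```bash
python3 - <<'E'
from h import *
s=r.get_state(); M=R.from_quat(s['tcp_rot']).as_matrix(); print(s['time_s'],s['ee_pos'],s['gripper_width'],np.round(M,3).tolist())
W=cam('wrist'); im=r.read_camera('wrist'); 
op=[.403,.098,-.195,.217]
f=lambda l:R.from_euler('zy',op[2:]).apply(l)+[op[0],op[1],0]
P=[f(l) for l in [(-.007,.022,.193),(-.007,.022,.262),(-.007,-.022,.262),(-.007,-.022,.193)]]
cv2.polylines(im,[np.int32([proj(W,q)for q in P])],True,(0,0,255),1)
cv2.imwrite('pics/w3.png',im)
L=M.T@(f([0,0,.228])-s['ee_pos']); print('grasp in tool',L)
E
```

```text
5.0833 [0.48767445 0.08108715 0.38313996] 0.056467243437345105 [[0.189, 0.956, -0.225], [0.982, -0.184, 0.04], [-0.003, -0.229, -0.974]]
grasp in tool [ 0.01034335 -0.00044293  0.16492821]
```

View pics/w3.png

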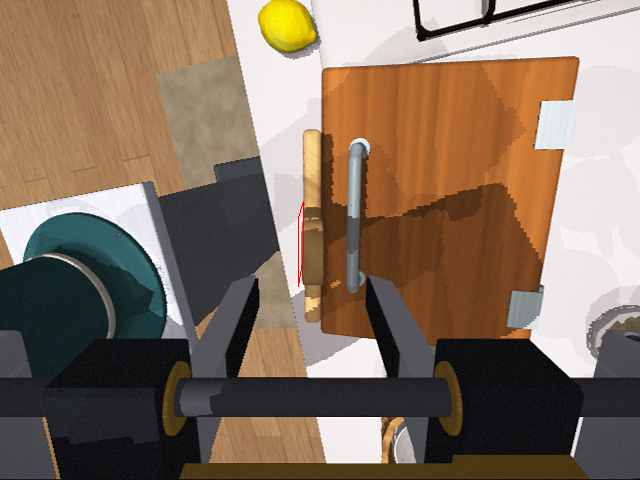

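The neck shows between the fingers at about (313,245). My lean rotation used the wrong axis order, so I'll refit with it corrected.

```bash
sed -i "s/from_euler('zy',\[p\[2\],lean\])/from_euler('ZY',[p[2],lean])/" fit.py; python3 fit.py | grep board; python3 - <<'E'
import io,contextlib
with contextlib.redirect_stdout(io.StringIO()):
    from fit import *
s=r.get_state(); M=R.from_quat(s['tcp_rot']).as_matrix()
f=lambda l:T(op,np.array(l),op[3])
print('grasp in tool',M.T@(f([0,0,.228])-s['ee_pos']),'board in tool',np.round(M.T@R.from_euler('ZY',op[2:]).as_matrix(),3).tolist())
W=cam('wrist')
print([np.round(proj(W,f(l))).tolist() for l in [(-.007,.022,.262),(-.007,-.022,.262),(.007,.022,.262),(.007,-.022,.262),(-.007,.08,.193),(.007,-.08,.193)]])
E
```

```text
board [ 0.40273209  0.10289957 -0.18927167  0.21498867] [[-1.2, -0.9], [-0.2, -0.8], [1.3, -2.0], [0.4, 0.9], [-1.0, 0.7], [2.8, 3.2], [0.6, 5.5], [4.5, 3.1], [1.4, 0.3]]
grasp in tool [ 0.00624443 -0.00063436  0.16718715] board in tool [[0.001, 1.0, -0.003], [1.0, -0.001, -0.013], [-0.013, -0.003, -1.0]]
[[299.0, 226.0], [299.0, 293.0], [322.0, 226.0], [321.0, 293.0], [302.0, 128.0], [320.0, 321.0]]
```

carry_out --pt "-0.1 0.3 -0.5 0 0 0 -0.2" --pt "-0.4 0.35 -1.8 0 0 0 -0.2" --pt "-0.65 0.38 -3 0 0 0 -0.2" --pt "-0.76 0.38 -3.5 0 0 0 -0.2" --pt "-0.76 0.38 -3.5 0 0 0 -0.2" --pt "-0.76 0.38 -3.5 0 0 0 0.6" --pt "-0.76 0.38 -3.5 0 0 0 1" --pt "-0.76 0.38 -3.5 0 0 0 1" --pt "-0.76 0.38 -3.5 0 0 0 1" --pt "-0.76 0.38 -3.5 0 0 0 1" --pt "-0.76 0.38 -3.5 0 0 0 1" --pt "-0.76 0.38 -3.5 0 0 0 1"

```text
time_s: 6.13
ee_pos: [0.4681, 0.0902, 0.3]
tcp_rot: [0.767, 0.632, -0.073, -0.085]
wrist_force: [-0.2, -0.7, 3.8]
gripper_width: 0.014
grasp_force: 30.0
```

Gripped at 14 mm. I'll lift, pull back clear of the lid's corner, and carry it gently to the right.

carry_out --pt "-0.1 0 0.2 0 0 0 1" --pt "-0.4 0 0.6 0 0 0 1" --pt "-0.8 0 1.1 0 0 0 1" --pt "-1.3 0 1.6 0 0 0 1" --pt "-1.8 0 2 0 0 0 1" --pt "-2.2 0 2 0 0 0 1" --pt "-2.5 0 2 0 0 0 1" --pt "-2.8 -0.1 2 0 0 0 1" --pt "-2.9 -0.4 2 0 0 0 1" --pt "-2.9 -0.9 2 0 0 0.1 1" --pt "-2.9 -1.5 2 0 0 0.2 1" --pt "-2.9 -2.2 2 0 0 0.3 1"

```text
time_s: 7.13
ee_pos: [0.3954, 0.0342, 0.3498]
tcp_rot: [0.756, 0.645, -0.074, -0.084]
wrist_force: [-0.1, 0.3, -3.7]
gripper_width: 0.0139
grasp_force: 30.0
```

carry_out --pt "0 -0.8 0 0 0 0.1 1" --pt "0 -1.6 0 0 0 0.2 1" --pt "0 -2.4 0 0 0 0.4 1" --pt "0 -3.2 0 0 0 0.6 1" --pt "0 -4 0 0 0 0.7 1" --pt "0 -4.8 0 0 0 0.8 1" --pt "0 -5.6 0 0 0 0.9 1" --pt "0 -6.4 0 0 0 1.0 1" --pt "0 -7.2 0 0 0 1.1 1" --pt "0 -7.9 0 0 0 1.2 1" --pt "0 -8.5 0 0 0 1.3 1" --pt "0 -9 0 0 0 1.4 1"

```text
time_s: 8.13
ee_pos: [0.395, -0.1917, 0.3495]
tcp_rot: [0.708, 0.698, -0.08, -0.079]
wrist_force: [0.6, 0.5, -2.3]
gripper_width: 0.0139
grasp_force: 30.0
```

```bash
python3 - <<'E'
from h import *
s=r.get_state(); M=R.from_quat(s['tcp_rot']).as_matrix(); print(s['time_s'],s['ee_pos'],s['gripper_width'],s['qpos'],np.round(M,3).tolist())
im=r.read_camera('scene')
print(r.landmark_of('scene','board')[:2])
S=cam('scene'); i=np.eye(3)
# board model assumed rigid with tool: board z=-tool z, board x=tool y, board y=tool x
o=s['ee_pos']+M[:,2]*.306
P=[o+M[:,1]*a+M[:,0]*b-M[:,2]*c for a,b,c in [(-.007,.08,0),(-.007,.08,.193),(-.007,.022,.193),(-.007,.022,.262),(-.007,-.022,.262),(-.007,-.022,.193),(-.007,-.08,.193),(-.007,-.08,0)]]
b=im.copy(); cv2.polylines(b,[np.int32([proj(S,q)for q in P])],True,(0,0,255),1)
cr=lambda q:cv2.resize(q[150:350,310:470],None,fx=2.5,fy=2.5,interpolation=cv2.INTER_CUBIC)
cv2.imwrite('pics/s4.png',np.hstack([cr(im),cr(b)]))
E
```

```text
8.1333 [ 0.39502685 -0.19171678  0.34949626] 0.013875383347298428 [ 1.09418027  0.20251916 -0.84519393  1.87632804  0.20982196  1.35611833
  0.16041309] [[0.014, 0.975, -0.223], [1.0, -0.014, -0.0], [-0.004, -0.223, -0.975]]
[{'xy': [428.5, 270.2], 'confidence': 0.59}, {'xy': [277.4, 435.2], 'confidence': 0.55}]
```

View pics/s4.png

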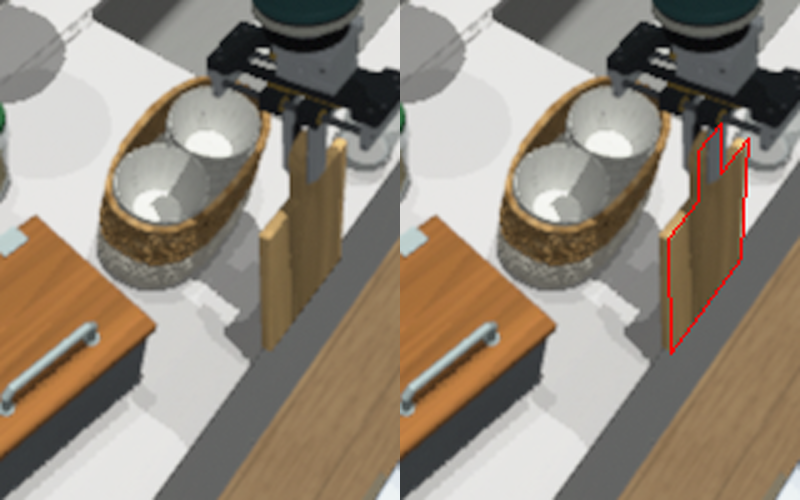

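The board hangs square in the gripper, and the model overlay agrees to about 2 px. I'll position it in front of the basket and lower it.

carry_out --pt "0.3 -0.3 0 0 0 0 1" --pt "0.8 -0.8 0 0 0 0 1" --pt "1.4 -1.3 0 0 0 0 1" --pt "2 -1.7 -0.1 0 0 0 1" --pt "2.5 -1.9 -0.4 0 0 0 1" --pt "2.8 -2 -0.8 0 0 0 1" --pt "3 -2 -1.2 0 0 0 1" --pt "3.1 -2 -1.5 0 0 0 1" --pt "3.1 -2 -1.7 0 0 0 1" --pt "3.1 -2 -1.8 0 0 0 1" --pt "3.1 -2 -1.85 0 0 0 1" --pt "3.1 -2 -1.85 0 0 0 1"

```text
time_s: 9.23
ee_pos: [0.4728, -0.2398, 0.3038]
tcp_rot: [0.707, 0.698, -0.08, -0.078]
wrist_force: [-0.2, 0.0, -3.4]
gripper_width: 0.0141
grasp_force: 30.0
```

```bash
python3 - <<'E'
from h import *
s=r.get_state(); M=R.from_quat(s['tcp_rot']).as_matrix(); print(s['time_s'],s['ee_pos'],s['wrist_force'],np.round(M,3).tolist())
print('rear foot corner',s['ee_pos']+M[:,2]*.306+M[:,1]*.007)
im=r.read_camera('side'); 
C=cam('side'); o=s['ee_pos']+M[:,2]*.306
P=[o+M[:,1]*a+M[:,0]*b-M[:,2]*c for a,b,c in [(-.007,.08,0),(-.007,.08,.193),(-.007,.022,.193),(-.007,.022,.262),(-.007,-.022,.262),(-.007,-.022,.193),(-.007,-.08,.193),(-.007,-.08,0)]]
b=im.copy(); cv2.polylines(b,[np.int32([proj(C,q)for q in P])],True,(0,0,255),1)
t=np.linspace(0,6.283,50); 
for z in(0,.132): cv2.polylines(b,[np.int32([proj(C,R.from_euler('z',-.015).apply([.0735*np.cos(x),.131*np.sin(x),z])+[.522,-.239,0])for x in t])],True,(255,0,0),1)
cr=lambda q:cv2.resize(q[120:280,310:450],None,fx=2.8,fy=2.8,interpolation=cv2.INTER_CUBIC)
cv2.imwrite('pics/d5.png',np.hstack([cr(im),cr(b)]))
E
```

```text
9.2333 [ 0.47279101 -0.23980605  0.30380564] [-0.16721181  0.04072315 -3.40426145] [[0.013, 0.975, -0.222], [1.0, -0.014, -0.002], [-0.005, -0.222, -0.975]]
rear foot corner [ 0.41167082 -0.24039999  0.0038907 ]
```

View pics/d5.png

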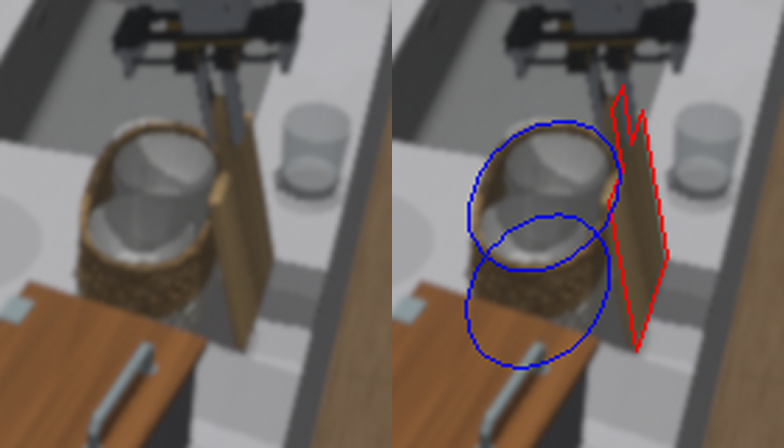

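The board stands just in front of the basket, parallel to its side, and the models agree in the side view. I'll ease forward to touch.

carry_out --pt "0.15 0 -0.05 0 0 0 1" --pt "0.3 0 -0.1 0 0 0 1" --pt "0.35 0 -0.1 0 0 0 1" --pt "0.4 0 -0.1 0 0 0 1" --pt "0.4 0 -0.1 0 0 0 1"

```text
time_s: 9.7
ee_pos: [0.4833, -0.2397, 0.3011]
tcp_rot: [0.707, 0.698, -0.08, -0.078]
wrist_force: [0.0, 0.1, -3.2]
gripper_width: 0.0138
grasp_force: 30.0
```

carry_out --pt "0.08 0 0 0 0 0 1" --pt "0.12 0 0 0 0 0 1" --pt "0.12 0 0 0 0 0 1"

```text
time_s: 9.95
ee_pos: [0.4857, -0.2399, 0.301]
tcp_rot: [0.707, 0.698, -0.08, -0.079]
wrist_force: [-3.6, 0.0, -1.1]
gripper_width: 0.0138
grasp_force: 30.0
```

carry_out --pt "-0.03 0 -0.04 0 0 0 1" --pt "-0.04 0 -0.08 0 0 0 1" --pt "-0.04 0 -0.08 0 0 0 1"

```text
time_s: 10.2
ee_pos: [0.4852, -0.2398, 0.3]
tcp_rot: [0.707, 0.698, -0.08, -0.077]
wrist_force: [-2.8, 0.1, 11.4]
gripper_width: 0.0136
grasp_force: 30.0
```

The foot is down and the face rests on the basket. Release, then withdraw along the board.

carry_out --pt "0 0 0 0 0 0 0.5" --pt "0 0 0 0 0 0 0" --pt "0 0 0 0 0 0 -0.2" --pt "0 0 0 0 0 0 -0.2" --pt "0.05 0 0.3 0 0 0 -0.2" --pt "0.25 0 1.1 0 0 0 -0.2" --pt "0.5 0 2.2 0 0 0 -0.2" --pt "0.8 0 3.4 0 0 0 -0.2" --pt "1 0 4.4 0 0 0 -0.2" --pt "1 0 5 0 0 0 -0.2" --pt "1 0 5 0 0 0 -0.2" --pt "1 0 5 0 0 0 -0.2"

```text
time_s: 11.2
ee_pos: [0.5102, -0.2397, 0.4248]
tcp_rot: [0.707, 0.698, -0.08, -0.077]
wrist_force: [0.0, 0.1, -0.2]
gripper_width: 0.0566
grasp_force: 0.0
```

```bash
python3 - <<'E'
from h import *
s=r.get_state(); M=R.from_quat(s['tcp_rot']).as_matrix(); print(s['time_s'],s['ee_pos'],s['gripper_width'],s['qpos'])
im=r.read_camera('side'); i2=r.read_camera('scene'); print(r.landmark_of('side','basket')[:1],r.landmark_of('scene','basket')[:1])
op=[.4152,-.2405,-.014,.224]; C=cam('side'); S=cam('scene')
f=lambda l:R.from_euler('ZY',op[2:]).apply(l)+[op[0],op[1],.0016]
L=[(-.007,.08,0),(-.007,.08,.193),(-.007,.022,.193),(-.007,.022,.262),(-.007,-.022,.262),(-.007,-.022,.193),(-.007,-.08,.193),(-.007,-.08,0)]
for m,c in((im,C),(i2,S)):
  cv2.polylines(m,[np.int32([proj(c,f(q))for q in L])],True,(0,0,255),1)
cr=lambda q,x,y:cv2.resize(q[y:y+160,x:x+140],None,fx=2.8,fy=2.8,interpolation=cv2.INTER_CUBIC)
cv2.imwrite('pics/d6.png',np.hstack([cr(im,310,120),cr(i2,330,170)]))
# bar position
b=[.538,.083]; yaw=-.1856
bar=R.from_euler('z',yaw).apply([-.064,0,.178])+[b[0],b[1],0]; print('bar',bar)
E
```

```text
11.2 [ 0.51020679 -0.2396923   0.42477239] 0.05660230005851977 [ 0.93914935  0.41189926 -0.80881385  1.47691515  0.32673095  1.60149378
  0.10009161]
[{'xy': [363.2, 222.8], 'confidence': 0.57}] [{'xy': [379.7, 238.8], 'confidence': 0.55}]
bar [0.47509915 0.09481032 0.178     ]
```

View pics/d6.png

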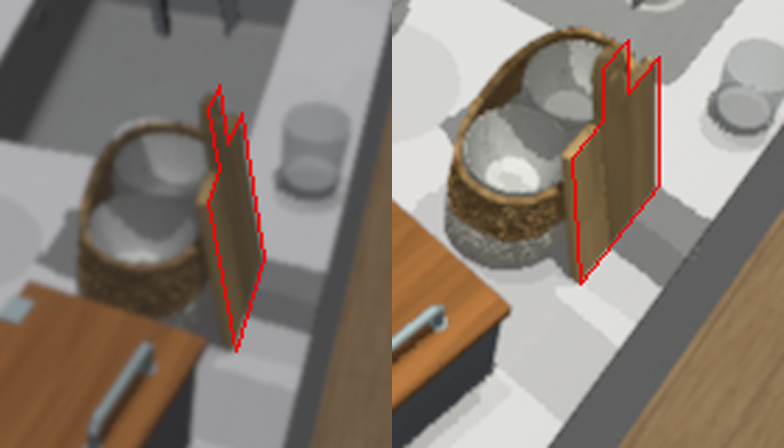

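The board leans steadily, centred on the basket's near side, and the basket landmark has not moved. Next I'll go above the lid's bar with the tool upright.

carry_out --pt "0 0.8 0 -0.03 -0.3 -0.2 -0.2" --pt "-0.2 2.2 0 -0.06 -0.8 -0.5 -0.2" --pt "-0.4 3.7 0 -0.1 -1.3 -0.8 -0.2" --pt "-0.6 5.2 0 -0.14 -1.7 -1.2 -0.2" --pt "-0.9 6.7 0 -0.18 -2.14 -1.63 -0.2" --pt "-1.2 8.2 -0.4 -0.18 -2.14 -1.63 -0.2" --pt "-1.4 9.7 -0.9 -0.18 -2.14 -1.63 -0.2" --pt "-1.4 11.2 -1.5 -0.18 -2.14 -1.63 -0.2" --pt "-1.4 12.4 -2 -0.18 -2.14 -1.63 -0.2" --pt "-1.4 13.4 -2.2 -0.18 -2.14 -1.63 -0.2" --pt "-1.4 13.4 -2.2 -0.18 -2.14 -1.63 -0.2" --pt "-1.4 13.4 -2.2 -0.18 -2.14 -1.63 -0.2"

```text
time_s: 12.4
ee_pos: [0.4746, 0.0963, 0.3685]
tcp_rot: [0.768, 0.64, -0.0, -0.0]
wrist_force: [0.7, -0.5, -0.4]
gripper_width: 0.0568
grasp_force: 0.0
```

```bash
python3 - <<'E'
from h import *
s=r.get_state(); M=R.from_quat(s['tcp_rot']).as_matrix(); print(s['time_s'],s['ee_pos'],s['gripper_width'],np.round(M,3).tolist(),s['qpos'])
W=cam('wrist'); im=r.read_camera('wrist'); print(r.landmark_of('wrist','lid_bar')[:2])
f=lambda l:R.from_euler('z',-.1856).apply(l)+[.538,.083,0]
for P in ([(-.098,.12,.146),(.09,.12,.146),(.09,-.12,.146),(-.098,-.12,.146)],[(-.064,.05,.178),(-.064,-.05,.178)]):
  print([np.round(proj(W,f(q))).tolist() for q in P]); cv2.polylines(im,[np.int32([proj(W,f(q))for q in P])],True,(0,255,0),1)
cv2.imwrite('pics/w7.png',im)
E
```

```text
12.4 [0.47456763 0.09625432 0.36850654] 0.056765402929937994 [[0.181, 0.983, -0.001], [0.983, -0.181, -0.001], [-0.001, -0.001, -1.0]] [ 0.64079189  0.20348072 -1.01492528  1.8450334   0.18586299  1.19497615
 -0.61595565]
[{'xy': [314.5, 242.6], 'confidence': 0.72}, {'xy': [539.0, 323.8], 'confidence': 0.38}]
[[270.0, 85.0], [512.0, 86.0], [474.0, 357.0], [277.0, 356.0]]
[[313.0, 181.0], [313.0, 304.0]]
```

View pics/w7.png

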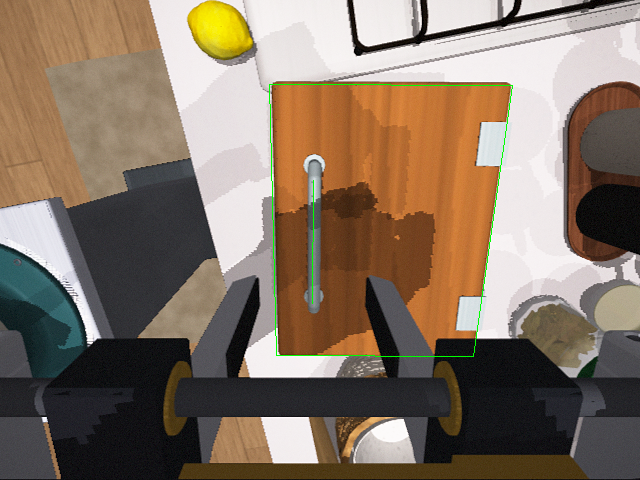

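The lid outline and bar match the model, with the bar at column 314 and posts at rows 165 and 298. Descend and grip.

carry_out --pt "0 -0.05 -1 0 0 0 -0.2" --pt "0 -0.05 -2.2 0 0 0 -0.2" --pt "0 -0.05 -3.4 0 0 0 -0.2" --pt "0 -0.05 -4.2 0 0 0 -0.2" --pt "0 -0.05 -4.5 0 0 0 -0.2" --pt "0 -0.05 -4.5 0 0 0 0" --pt "0 -0.05 -4.5 0 0 0 0.5" --pt "0 -0.05 -4.5 0 0 0 1" --pt "0 -0.05 -4.5 0 0 0 1" --pt "0 -0.05 -4.5 0 0 0 1" --pt "0 -0.05 -4.5 0 0 0 1" --pt "0 -0.05 -4.5 0 0 0 1"

```text
time_s: 13.5
ee_pos: [0.4751, 0.0939, 0.2569]
tcp_rot: [0.769, 0.639, 0.0, 0.001]
wrist_force: [0.1, -0.7, -0.1]
gripper_width: 0.0132
grasp_force: 0.0
```

```bash
python3 - <<'E'
from h import *
s=r.get_state(); print(s['time_s'],s['ee_pos'],s['wrist_force'],s['gripper_width'],s['qpos'])
a0=np.arctan2(.048,-.154); rr=np.hypot(.154,.048); u=np.array([np.cos(-.1856),np.sin(-.1856)])
for d in range(0,64,3):
    a=a0-np.radians(d); dx=rr*np.cos(a)+.154; dz=rr*np.sin(a)-.048
    print(d,np.round(np.r_[u*dx,dz]/.025,2))
E
```

```text
13.5 [0.47513718 0.09389258 0.25694231] [ 0.08834117 -0.65491129 -0.07963766] 0.013216681439105678 [ 0.54290931  0.35308314 -0.94664286  1.9788197   0.34674162  0.97876949
 -0.75712193]
0 [ 0. -0.  0.]
3 [ 0.11 -0.02  0.32]
6 [ 0.23 -0.04  0.63]
9 [ 0.37 -0.07  0.94]
12 [ 0.52 -0.1   1.24]
15 [ 0.69 -0.13  1.53]
18 [ 0.88 -0.17  1.81]
21 [ 1.08 -0.2   2.08]
24 [ 1.29 -0.24  2.34]
27 [ 1.52 -0.28  2.59]
30 [ 1.75 -0.33  2.82]
33 [ 2.   -0.38  3.05]
36 [ 2.27 -0.43  3.25]
39 [ 2.54 -0.48  3.45]
42 [ 2.82 -0.53  3.63]
45 [ 3.11 -0.58  3.79]
48 [ 3.41 -0.64  3.94]
51 [ 3.71 -0.7   4.08]
54 [ 4.02 -0.76  4.19]
57 [ 4.34 -0.81  4.29]
60 [ 4.66 -0.88  4.37]
63 [ 4.99 -0.94  4.44]
```

carry_out --pt "0 0 0 0 0 0 1" --pt "0 0 0 0 0 0 1" --pt "0 0 0 0 0 0 1" --pt "0 0 0 0 0 0 1" --pt "0 0 0 0 0 0 1"

```text
time_s: 13.92
ee_pos: [0.4752, 0.0939, 0.2568]
tcp_rot: [0.769, 0.639, 0.0, 0.001]
wrist_force: [1.7, -1.4, 5.3]
gripper_width: 0.0091
grasp_force: 30.0
```

carry_out --pt "0.05 -0.01 0.15 0 0 0 1" --pt "0.11 -0.02 0.32 0 0 0 1" --pt "0.23 -0.04 0.63 0 0 0 1" --pt "0.37 -0.07 0.94 0 0 0 1" --pt "0.37 -0.07 0.94 0 0 0 1" --pt "0.37 -0.07 0.94 0 0 0 1"

```text
time_s: 14.42
ee_pos: [0.4841, 0.0922, 0.2801]
tcp_rot: [0.769, 0.639, -0.0, 0.0]
wrist_force: [0.5, 0.5, -3.6]
gripper_width: 0.0088
grasp_force: 30.0
```

carry_out --pt "0.15 -0.03 0.3 0 0 0 1" --pt "0.32 -0.06 0.59 0 0 0 1" --pt "0.51 -0.1 0.87 0 0 0 1" --pt "0.71 -0.13 1.14 0 0 0 1" --pt "0.92 -0.17 1.4 0 0 0 1" --pt "1.15 -0.21 1.65 0 0 0 1" --pt "1.38 -0.26 1.88 0 0 0 1" --pt "1.63 -0.31 2.11 0 0 0 1" --pt "1.9 -0.36 2.31 0 0 0 1" --pt "1.9 -0.36 2.31 0 0 0 1"

```text
time_s: 15.25
ee_pos: [0.532, 0.0834, 0.3398]
tcp_rot: [0.769, 0.639, -0.001, 0.0]
wrist_force: [-18.8, -3.3, 20.8]
gripper_width: 0.0092
grasp_force: 30.0
```

```bash
python3 - <<'E'
from h import *
s=r.get_state(); print(s['wrist_force'],s['moment'],s['qpos'],s['ee_pos'])
E
```

```text
[-18.82992948  -3.28601203  20.77270679] [-0.58542087  4.34541759 -0.0329969 ] [ 0.5563712   0.36048721 -0.95346506  1.76213982  0.31686011  1.18410979
 -0.6737363 ] [0.53204856 0.08341605 0.33981194]
```

The force is radial and outward, so the commanded arc is about 2 mm tight. I'll widen it.

carry_out --pt "-0.03 0 0.06 0 0 0 1" --pt "-0.06 0 0.1 0 0 0 1" --pt "-0.06 0 0.1 0 0 0 1"

```text
time_s: 15.5
ee_pos: [0.5315, 0.0831, 0.3403]
tcp_rot: [0.769, 0.639, 0.002, 0.001]
wrist_force: [16.8, 5.2, -25.4]
gripper_width: 0.0091
grasp_force: 30.0
```

carry_out --pt "0.03 0 -0.05 0 0 0 1" --pt "0.16 -0.02 0.05 0 0 0 1" --pt "0.3 -0.05 0.15 0 0 0 1" --pt "0.44 -0.08 0.24 0 0 0 1" --pt "0.58 -0.1 0.33 0 0 0 1" --pt "0.58 -0.1 0.33 0 0 0 1"

```text
time_s: 16.0
ee_pos: [0.5454, 0.0807, 0.3495]
tcp_rot: [0.769, 0.639, 0.0, 0.001]
wrist_force: [-7.4, 1.6, 7.2]
gripper_width: 0.0087
grasp_force: 30.0
```

carry_out --pt "0.13 -0.02 0.1 0 0 0 1" --pt "0.28 -0.05 0.18 0 0 0 1" --pt "0.43 -0.08 0.26 0 0 0 1" --pt "0.57 -0.11 0.34 0 0 0 1" --pt "0.72 -0.14 0.41 0 0 0 1" --pt "0.87 -0.17 0.48 0 0 0 1" --pt "0.87 -0.17 0.48 0 0 0 1"

```text
time_s: 16.58
ee_pos: [0.5673, 0.0764, 0.3611]
tcp_rot: [0.769, 0.639, 0.0, 0.001]
wrist_force: [-5.4, 1.5, 7.2]
gripper_width: 0.0094
grasp_force: 30.0
```

carry_out --pt "0.16 -0.03 0.07 0 0 0 1" --pt "0.31 -0.06 0.13 0 0 0 1" --pt "0.47 -0.09 0.18 0 0 0 1" --pt "0.63 -0.11 0.23 0 0 0 1" --pt "0.79 -0.15 0.27 0 0 0 1" --pt "0.96 -0.18 0.31 0 0 0 1" --pt "0.96 -0.18 0.31 0 0 0 1" --pt "0.96 -0.18 0.31 0 0 0 1"

```text
time_s: 17.25
ee_pos: [0.591, 0.0718, 0.3686]
tcp_rot: [0.769, 0.639, 0.0, 0.001]
wrist_force: [-3.9, 1.9, 5.8]
gripper_width: 0.0094
grasp_force: 30.0
```

```bash
python3 - <<'E'
from h import *
s=r.get_state(); print(s['time_s'],s['ee_pos'],s['wrist_force'],s['qpos'])
im=r.read_camera('scene'); sd=r.read_camera('side')
S,D=cam('scene'),cam('side')
a,b=r.landmark_of('scene','lid_bar')[:1],r.landmark_of('side','lid_bar')[:1]; print(a,b)
g=lambda l,th:R.from_euler('z',-.1856).apply(R.from_euler('y',th).apply(np.array(l)-[.09,0,.13])+[.09,0,.13])+[.538,.083,0]
th=np.radians(60)
for m,C in((im,S),(sd,D)):
  cv2.polylines(m,[np.int32([proj(C,g(q,th))for q in [(-.098,.12,.146),(.09,.12,.146),(.09,-.12,.146),(-.098,-.12,.146)]])],True,(0,255,0),1)
cr=lambda q,x,y:cv2.resize(q[y:y+220,x:x+180],None,fx=2.2,fy=2.2,interpolation=cv2.INTER_CUBIC)
cv2.imwrite('pics/e8.png',np.hstack([cr(im,250,150),cr(sd,250,140)]))
# angle from tcp
u=np.array([np.cos(-.1856),np.sin(-.1856)]); p=s['ee_pos']
h=g((.09,0,.13),0); rel=np.array([(p[:2]-h[:2])@u,p[2]-.078-.13]); print('rel',rel,np.hypot(*rel),'deg',np.degrees(np.arctan2(.048,-.154)-np.arctan2(rel[1],rel[0])))
E
```

```text
17.25 [0.59102685 0.0718226  0.36855654] [-3.87117628  1.94282383  5.83648709] [ 0.50516674  0.44741709 -0.91857794  1.58885888  0.3673992   1.287725
 -0.65481392]
[{'xy': [295.0, 234.8], 'confidence': 0.89}] [{'xy': [310.7, 208.4], 'confidence': 0.91}]
rel [-0.03582121  0.16055654] 0.16450398463667623 deg 60.11127263406036
```

View pics/e8.png

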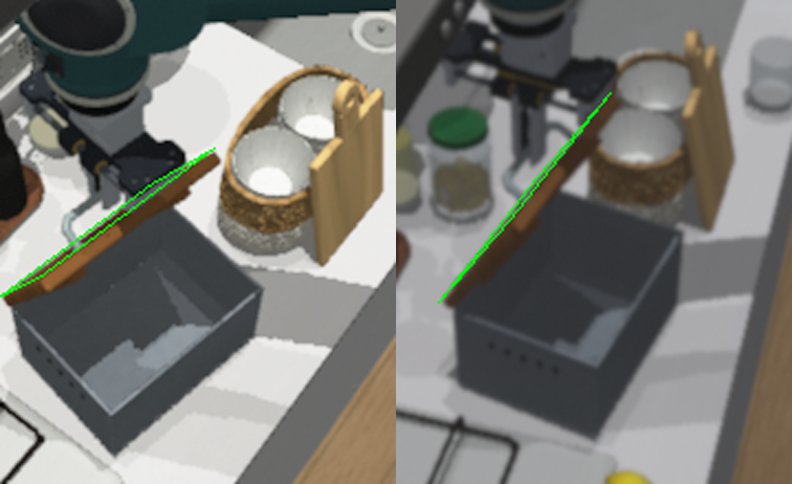

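The lid matches the 60° model in both views, with the kinematic estimate at 60.1°. The board still leans on the basket and the residual forces are small, so I'm handing the job in while holding the bar.

```bash
python3 -c "
from station import r
print(r.finish_job())"
```

```text
the job is handed in; nothing more can be done
None
```

The board now leans on the middle of the basket's near side, the basket was not seen to move, and the lid is held at about 60° by its bar; I handed it in at 17 s (I viewed 11 pictures, one over the limit of 10).

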